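# Press the snap cap onto a vial at the guarded capping press

### The job

Cap the vial in the bench press: push the blue plate until the shuttle is fully home under the ram, then reach through the yellow-edged guard window, press the red lever pad all the way down so that the cap snaps onto the vial, and let the lever come back up. Do not touch the guard at any time, leave the vial itself alone (it is pushed along in its nest, not handled), and do not disturb the other things on the bench.

Things in the scene. Friction and masses are not known exactly. Their poses are not given: they have to be found in the camera images.
- press: Grey bench capping press, fixed to the bench. Origin at bench level straight under the ram; its x axis points to the back of the press (away from the operator's side), y to its left, z up. Base plate x -160 to +110 mm, y +-90 mm, top 15 mm above the bench; column and head behind and above the ram reach 160 mm high.
- shuttle (a joint): Slide of the vial shuttle along the press's +x, in m: 0 = loading position (where it starts), 0.05 = fully home against its stop, vial under the ram. Stays where it is left; friction about 2.5 N.
- push_plate (a point): Middle of the front face of the shuttle's upright blue push plate, on the press's centre line (56 mm wide along y, 46 mm tall, from 13 to 59 mm above the bench, 8 mm thick); the face looks to the press's -x. It moves with the shuttle; with the shuttle home the face stands 59 mm in front of the guard's front panel, which is 153 mm high.
- guard: Clear panels in an aluminium frame, fixed to the press; same origin and axes as the press. Upright front panel at x = -150 mm, sloping top panel that rises 22 degrees towards the back, from 153 mm high at x = -150 mm to 224 mm at x = +26 mm; y +-90 mm over all. Must not be touched.
- window (a point): Centre of the rectangular window in the sloping top panel, at the panel's mid-plane. The clear opening is 90 mm wide (point y) and 100 mm long (point x, along the slope, upwards to the back); point z is the panel's outward normal. A raised yellow trim 8 mm wide and 9 mm thick runs round it.
- lever (a joint): Press lever, in rad: 0 = up (a spring holds it there), 0.18 = fully down at its stop. The pad then has gone down 23 mm. The pad takes about 2 N at the top, about 5 N at the bottom from the spring and about 6 N more while the cap is being pressed on.
- lever_pad (a point): Middle of the top face of the red lever pad (36 x 36 mm, about level, on the press's centre line), below the window: 12 mm below the window's centre when the lever is up, 36 mm when it is down. It moves with the lever, almost straight down; the pivot lies 130 mm behind it.
- cap (a joint): How far the snap cap of the vial in the press has been pushed on, in m: 0 = loosely on, 0.0035 = fully seated. The ram meets it at about half of the lever's stroke. It stays where it is pushed.
- vial: Amber glass vial, 28 mm across, 58 mm tall (64 mm with the loose white cap), standing in the shuttle's nest inside the guard. Origin at the centre of its underside, z up.
- nest (a point): Centre of the floor of the shuttle's nest, in which the vial stands, 24.5 mm above the bench.
- vial_b: Finished vial, capped, 28 mm across and 61 mm tall, standing on the bench to the left of the press. Origin under its centre. Bystander.
- vial_c: Second finished vial, like vial_b, beside it. Bystander.
- petri_1: Petri dish with lid, 91 mm across, 15 mm high, left of the press, lower of two stacked. Origin under its centre. Bystander.
- petri_2: Petri dish with lid lying on petri_1. Bystander.
- kraft_box: Brown carton, 331 mm long towards the back, 137 mm wide, 110 mm high, at the right. Bystander.
- pack_2: Small white folding carton, 27 x 62 x 76 mm, standing on the brown carton. Bystander.
- dropper_bottle: Dropper bottle, 37 mm across, 133 mm tall, at the right behind the brown carton. Bystander.

How it is judged:
On the way, in this order (a step that is already met when the one before it is completed fails the run):
1. the shuttle is pushed home under the ram (value of joint shuttle above 0.0475 m), for 0.1 s.
2. reaching through the guard window, the lever is pressed down and the cap is seated on the vial (value of joint lever above 0.145 rad and value of joint cap above 0.0027 m and contact force between any of the fingers, the arm and press above 0.5 N and distance between the grasp point and window below 0.09 m), for 0.05 s.
At the end, for the whole second after the job is handed in: the shuttle is home (within 2.5 mm of its stop), the cap is seated on the vial (pushed on at least 2.7 of 3.5 mm), the lever is back up (within 0.03 rad), and the vial stands upright and still in its nest (value of joint shuttle above 0.0475 m and value of joint cap above 0.0027 m and value of joint lever below 0.03 rad and angle between vial's own z axis and vertical below 0.12 rad and distance between vial and nest below 0.006 m and linear speed of vial below 0.02 m/s); the robot touches nothing.
It fails at once if the robot touches the guard (contact force between any of the arm, the fingers and guard above 0.5 N).
It fails at once if the robot handles the vial or its cap, or the vial is lifted or tipped (contact force between any of the arm, the fingers and vial above 0.5 N or z of vial in the frame of nest above 0.01 m or angle between vial's own z axis and vertical above 0.3 rad).
It fails at once if a bystander is moved by more than 15 mm or tipped (distance of any of vial_b, vial_c, petri_1, petri_2, kraft_box, pack_2, dropper_bottle from where it was at the start of the episode above 0.015 m or angle between any of vial_b, vial_c's own z axis and vertical above 0.3 rad).
It also fails if it takes over 43 s, if anything falls off the work surface, if the arm or the gripper's body presses on something with over 40 N, if the wrist force passes 120 N, or if a joint passes its speed limit or range.

### The arm

A 6-joint arm with a two-finger parallel gripper is mounted at the origin on a cart in front of the work surface, level with it; the furniture and walls round the work are solid. World frame = base frame: x ahead of the robot, y to its left, z up, the work surface at z = 0. Lengths are in m, angles in rad, forces in N, time in s.
With the tool pointing down it reaches from about 0.325 to 0.9 m from the base axis. Payload 6.1 kg.
Tool frame: the origin (TCP) lies midway between the tips of the shut fingers; the grasp point (between the pads) lies env.hold_point_z behind it (env.hold_point_z is the distance from the TCP to the grasp point, in m); z points along the fingers, y is the line along which they close (so a half turn about z gives the same grasp; the last joint's range is limited). The gripper opens to 85 mm and grips with 20 to 120 N. Pads are 22 mm wide; open, the fingers measure 114 mm over their backs; the gripper's body (76 mm by 85 mm) begins 54 mm behind the grasp point. The pads swing forward as they close: fully open they stand 13 mm farther back than shut.
Start: joints at [0.981, 0.22, 1.526, -0, 1.395, -0.126], TCP at [0.28, 0.559, 0.231] pointing down, gripper open.
Joint ranges: [-2.98, 2.98], [-0.91, 2.08], [0.09, 2.57], [-1.24, 4.39], [0.2, 2.65], [-2.68, 2.68]. Speed limits (rad/s): [2.57, 2.57, 3.01, 3.14, 3.14, 3.14].

### API

Orientations are given as [roll, pitch, yaw] about the fixed x, y, z axes, in that order (R = Rz(yaw) Ry(pitch) Rx(roll)).
In Python, from cell import env, imaging, workorder gives the robot as it stands.
- The arm moves only by the tool play_rows, never from a script. Its argument "commands" is a list of rows, each a list of 6 numbers: the shift along the tool's x, y, z in mm, then the turn, a rotation vector about the tool's x, y, z in degrees. In form: [[x, y, z, wx, wy, wz], ...]. A call has 1 to 8 rows; each row shifts and turns the commanded pose from where the row before left it, along the tool's axes as they then stand; what a row does not reach is not made up. A row lasts 1/10 s, in which the tool goes at most 50 mm and 8.59 degrees, less where a joint would pass 70% of its speed; a pose out of reach is approached as far as the arm can. A call is refused whole if a number of a shift passes 50 or a number of a turn 8.59, either way. A call with a gripper value outside its range is refused whole. "claw" is the finger opening in mm, from 0 to 85.4, set as the call begins (left out, the last holds). The fingers move at their own pace and stop on an object; "force" is the grip in N (left out, the last holds). Time passes only in rows, so rows that do not move let the fingers close. It gives the time, the measured TCP pose, the force, the opening and the grip force at its end, in the units of the state.
- env.get_state(): the state, without advancing time (a new reading comes with each control period).
- imaging.capture(name): name is "scene" or "top" or "wrist"; returns the picture (420x560x3 uint8, blue, green, red); there is no depth.
- imaging.camera_model(name): a dict with "mtx" (3x3 intrinsics, pixels), "rvec" (rotation vector, rad) and "tvec" (3), from world to camera coordinates, as OpenCV has them; the wrist camera has in their place "T_tool_cam" (4x4, takes a point from camera to tool coordinates, whose origin is the TCP and whose axes are the flange's). Camera axes: x right, y down, z forward; pixel columns grow to the right and rows downward; lengths in m; the calibration is good to about 2 mm. The wrist camera is an equidistant fisheye: a pixel r from the principal point sees the ray r / f radians off the axis. A picture is of the moment at which its call begins: read the wrist's pose just before it. camera_model takes no time and is no camera call.
- workorder.finish_job(): hands the job in; it is judged then, once.
Trained networks look in the newest picture that a camera, given by its name, has taken for a name from the list of things; names that differ only in an ending like _2 or _b are one class to them, and where a whole thing is asked for, a point or a joint stands for the part that bears it (a point fixed in the world has none). Each returns a list of dicts, best first, with "p" (0 to 1); they miss things now and then, are a little off and sometimes report something else, mostly with a low value. They report only what shows in the picture. A call takes as long as a camera call.
- imaging.trace(camera, thing): "mask" (420x560 bool, what is visible of it) and "bbox" ([left, top, width, height] in pixels, round what is visible of it).
- imaging.mark_of(camera, thing): "uv" ([column, row] in pixels: a listed point, or the origin of a listed thing).
The state is a dict: "time_s": time; "joint_pos": joint angles; "qd": joint speeds; "effort": joint torques, N m; "tcp_pos": TCP position; "eef_rot": TCP orientation; "ft_force": force on the tool from outside, world axes, zero at the start; "torque": the same for the moment, N m; "gripper_width": opening from 0.0 (shut) to 1.0 (fully open); "gripper_force": force on a finger pad.
Only numpy, scipy, OpenCV 4.12 (cv2) and the standard library are available. Lean on these libraries where they do the work, as an engineer would, in place of code of your own. Each camera call takes 0.05 s, during which the arm holds its last target. There are 200 camera calls.

## Working session

There is one attempt and no reset: what is moved stays moved. The work goes in short steps, Python scripts to look and compute and a tool call to move; the robot and the scene stay as the last step left them, time stands still between calls to the robot, and variables do not carry over. Pictures are saved under pics/ and viewed, at most 10 in all, crops included, and the job is handed in when it is done.

Besides the shell and the picture viewer there is one more tool, called in YAML: its name, and indented under it one key for each argument. play_rows: Moves the arm, as the interface text tells. Its arguments: {"type":"object","properties":{"commands":{"type":"array","items":{"type":"array","items":{"type":"number"}}},"claw":{"type":"number"},"force":{"type":"number"}},"required":["commands"]}

```bash
mkdir -p pics; ls; cat > h.py <<'E'
import numpy as np, cv2
from cell import env, imaging, workorder
from scipy.spatial.transform import Rotation as R
E
python3 - <<'E'
from h import *
s=env.get_state(); print(s, env.hold_point_z)
ims=[imaging.capture(n) for n in ("scene","top")]
for n,i in zip(("scene","top"),ims): cv2.imwrite(f"pics/{n}0.png",i)
for n in ("scene","top"):
    m=imaging.camera_model(n); print(n,{k:np.round(v,4).tolist() for k,v in m.items()})
    for t in ("push_plate","window","lever_pad","press","guard","nest","vial_b"):
        print(t,[(np.round(d["uv"],1).tolist(),round(d["p"],2)) for d in imaging.mark_of(n,t)[:3]])
E
```

```text
pics
{'time_s': 0.0, 'joint_pos': array([ 9.80918168e-01,  2.21228052e-01,  1.52758493e+00, -5.52809969e-06,
        1.39470140e+00, -1.26081466e-01]), 'qd': array([-0.00079881,  0.00020764,  0.00085016,  0.00139192, -0.00119791,
       -0.00067514]), 'effort': array([-2.35655330e-03, -4.96924281e+01, -3.89381754e+01, -4.54966103e-04,
        1.16382481e-02, -5.41933559e-06]), 'tcp_pos': array([0.27925413, 0.55848138, 0.23021191]), 'eef_rot': array([-3.13968550e+00, -2.36255115e-04,  2.67779671e+00]), 'ft_force': array([ 0.9745471 , -1.00227859,  0.98345686]), 'torque': array([-0.02935502, -0.05136097, -0.04363712]), 'gripper_force': 0.0, 'gripper_width': 1.0004894744428212} 0.0187
scene {'mtx': [[444.5021, 0.0, 274.8319], [0.0, 444.5021, 217.3502], [0.0, 0.0, 1.0]], 'rvec': [0.3101, 2.6274, -1.5013], 'tvec': [0.6358, 0.0588, 1.4396]}
push_plate [([318.7, 239.1], 0.66)]
window [([259.1, 201.7], 0.64), ([232.9, 256.9], 0.19)]
lever_pad [([260.0, 207.1], 0.37)]
press [([227.8, 253.9], 0.88), ([259.1, 282.4], 0.63), ([316.4, 239.6], 0.5)]
guard [([234.6, 257.5], 0.64)]
nest [([245.4, 243.7], 0.76), ([260.8, 208.8], 0.35)]
vial_b [([235.6, 284.1], 0.79), ([261.6, 285.6], 0.66), ([244.7, 247.5], 0.65)]
top {'mtx': [[474.2438, 0.0, 281.8969], [0.0, 474.2438, 203.601], [0.0, 0.0, 1.0]], 'rvec': [2.1093, -2.1677, 0.1872], 'tvec': [-0.0553, 0.6534, 1.5858]}
push_plate [([270.5, 243.6], 0.78)]
window [([281.3, 186.5], 0.79), ([282.4, 173.7], 0.2)]
lever_pad [([279.2, 188.8], 0.51), ([402.8, 247.4], 0.21)]
press [([282.4, 171.2], 0.81)]
guard []
nest [([284.0, 185.0], 0.62)]
vial_b [([245.5, 190.6], 0.64), ([241.6, 171.4], 0.37)]
```

```bash
cat >> h.py <<'E'
def proj(n,P):
    m=imaging.camera_model(n); return cv2.projectPoints(np.array(P,float).reshape(-1,3),m["rvec"],m["tvec"],m["mtx"],None)[0].reshape(-1,2)
def winz(x): return .153+(x+.15)*np.tan(np.radians(22))
def world(p,P):
    c,s=np.cos(p[2]),np.sin(p[2]); P=np.atleast_2d(P)
    return np.c_[p[0]+c*P[:,0]-s*P[:,1],p[1]+s*P[:,0]+c*P[:,1],P[:,2]]
E
python3 - <<'E'
from h import *
from scipy.optimize import least_squares
obs={"scene":[(318.7,239.1),(259.1,201.7),(260,207.1),(227.8,253.9),(245.4,243.7)],"top":[(270.5,243.6),(281.3,186.5),(279.2,188.8),(282.4,171.2),(284,185)]}
def pts(p):
    w=p[3]; return world(p,[[-.259,0,.036],[w,0,winz(w)],[w,0,winz(w)-.012],[0,0,0],[-.05,0,.0245]])
f=lambda p: np.concatenate([(proj(n,pts(p))-obs[n]).ravel() for n in obs])
r=least_squares(f,[.6,0,0,-.06],loss="soft_l1",f_scale=3,x_scale=[.1,.1,.3,.1]); p=r.x
print(p,np.round(r.fun.reshape(-1,2),1)); print(pts(p))
E2=lambda P:[[*q] for q in P]
for n in ("scene","top"):
    im=cv2.imread(f"pics/{n}0.png"); k=2
    c=[[x,y,z] for x,z in((-.15,.153),(.026,.224)) for y in(-.09,.09)]+[[p[3],0,winz(p[3])],[-.259,.028,.059],[-.259,-.028,.059],[-.16,.09,.015],[-.16,-.09,.015]]+[[-.15,y,.0] for y in(-.09,.09)]
    uv=proj(n,world(p,c)); o=np.array([280-140,210-105]) if 1 else 0
    o=np.round(proj(n,world(p,[[-.12,0,.1]]))[0]-[133,100]).astype(int)
    cr=im[max(o[1],0):o[1]+200,max(o[0],0):o[0]+266]; cr=cv2.resize(cr,None,fx=3,fy=3,interpolation=cv2.INTER_CUBIC)
    for u in uv: cv2.circle(cr,tuple(int(v) for v in (u-np.maximum(o,0))*3),3,(255,0,255),1)
    print(n,o); cv2.imwrite(f"pics/{n}1.png",cr)
E
```

```text
[ 0.77264761 -0.08739468 -0.19703933 -0.09256811] [[-4.   3. ]
 [-0.5  1.5]
 [-1.2 -0.2]
 [ 2.7  0.3]
 [ 0.9  3.5]
 [ 1.9 -0.8]
 [-0.6  1.6]
 [ 1.5  0. ]
 [ 2.4  1.8]
 [-1.5 -0. ]]
[[ 0.51865914 -0.03669108  0.036     ]
 [ 0.68187065 -0.06927292  0.17620399]
 [ 0.68187065 -0.06927292  0.16420399]
 [ 0.77264761 -0.08739468  0.        ]
 [ 0.72361509 -0.07760634  0.0245    ]]
scene [136 125]
top [146 100]
```

View pics/scene0.png

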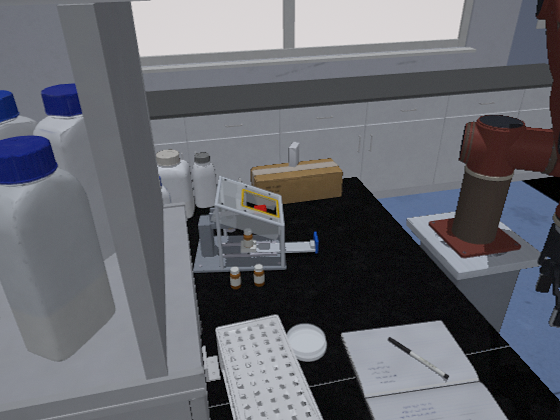

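View pics/scene1.png

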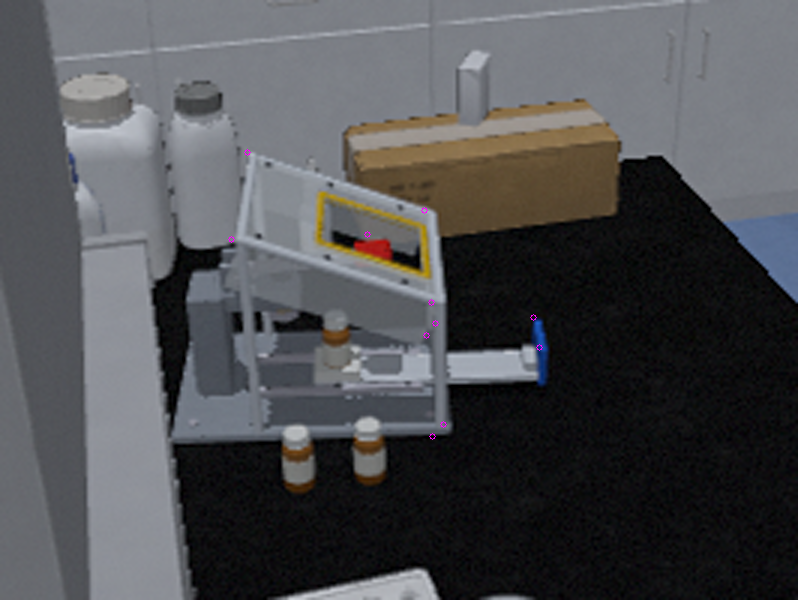

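View pics/top1.png

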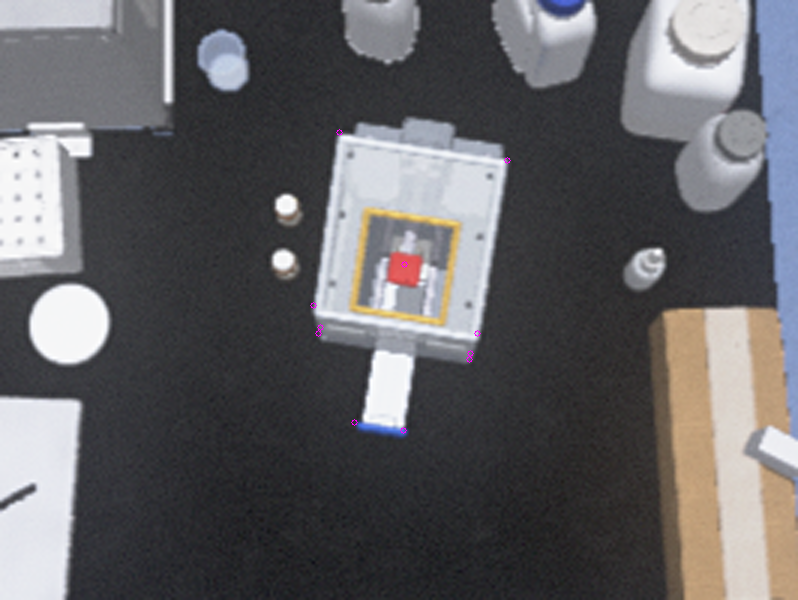

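```bash
python3 - <<'E'
from h import *
from scipy.optimize import least_squares
T=np.array([(337,133),(508,158),(314,306),(478,340),(364,208),(461,221),(350,311),(443,325),(357,424),(405,433)])/3+[146,100]
S=np.array([(240,243),(250,153),(442,300),(437,210),(316,240),(318,193),(431,277),(426,232)])/3+[136,125]
def pts(p):
    w=p[3];c,s=np.cos(np.radians(22)),np.sin(np.radians(22));h=.006
    L=[[.026,.09,.224],[.026,-.09,.224],[-.15,.09,.153],[-.15,-.09,.153]]
    L+=[[w+a*c-h*s,b,winz(w)+a*s+h*c] for a in(.058,-.058) for b in(.053,-.053)]
    return world(p,L+[[-.259,.028,.059],[-.259,-.028,.059]])
f=lambda p: np.concatenate([(proj("top",pts(p))-T).ravel(),(proj("scene",pts(p)[:8])-S).ravel()])
r=least_squares(f,[.77,-.087,-.2,-.09],loss="soft_l1",f_scale=2,x_scale=[.1,.1,.3,.1]); p=r.x
print(p,np.round(r.fun.reshape(-1,2),1).tolist()); print(world(p,[[-.259,0,.036],[p[3],0,winz(p[3])]]))
E
```

```text
[ 0.769654   -0.08557553 -0.18398738 -0.09225232] [[-0.0, 1.1], [-0.7, 1.4], [-0.3, 1.4], [-0.2, -1.4], [-0.7, -0.3], [-0.1, 0.5], [-1.1, 0.6], [0.4, 1.0], [-0.4, 0.6], [-0.1, 0.2], [-1.2, -0.8], [-0.1, 0.1], [-1.9, 0.7], [-3.5, 0.2], [-0.5, -0.6], [-0.3, -2.3], [0.4, -0.7], [0.2, -3.5]]
[[ 0.5150254  -0.03819119  0.036     ]
 [ 0.67895871 -0.06869786  0.17633158]]
```

```bash
cat >> h.py <<'E'
p=np.array([.7697,-.0856,-.184]); xw=-.0923
Rp=R.from_euler("z",p[2])
def goal_R(t):
    c,s=np.cos(np.radians(t)),np.sin(np.radians(t))
    return Rp*R.from_matrix(np.array([[-c,0,-s],[0,1,0],[s,0,-c]]).T)
def go(P,t=22):
    s=env.get_state(); Rc=R.from_euler("xyz",s["eef_rot"]); G=goal_R(t)
    print("t",s["time_s"],"press xyz",np.round(1e3*(Rp.inv().apply(s["tcp_pos"]-[p[0],p[1],0])),1),"F",np.round(s["ft_force"],1))
    print("turn deg",np.round(np.degrees((Rc.inv()*G).as_rotvec()),2),"then shift mm",[np.round(1e3*G.inv().apply(world(p,q)[0]-s["tcp_pos"]),1).tolist() for q in np.atleast_2d(P)])
E
python3 -c "
from h import *
go([[-.33,0,.15],[-.33,0,.03]])"
```

```text
t 0.8 press xyz [-599.8  544.   231.4] F [ 0.5 -0.2  0.4]
turn deg [ -3.07 -21.85 -15.83] then shift mm [[-219.6, -544.0, 176.5], [-174.7, -544.0, 287.7]]
```

play_rows:
  commands:
    - [0,0,0,-0.77,-5.46,-3.96]
    - [0,0,0,-0.77,-5.46,-3.96]
    - [0,0,0,-0.77,-5.46,-3.96]
    - [0,0,0,-0.77,-5.46,-3.96]
    - [-10,-25,8,0,0,0]
    - [-17,-42,13,0,0,0]
    - [-17,-42,13,0,0,0]
    - [-17,-42,13,0,0,0]
  claw: 0

```text
time_s: 1.6
tcp_pos: [0.3248, 0.3956, 0.2103]
eef_rot: [3.142, 0.384, 2.959]
ft_force: [1.0, 1.0, 0.1]
gripper_width: -0.002
gripper_force: 0.0
```

```bash
python3 -c "
from h import *
go([[-.33,0,.15],[-.33,0,.03]])"
```

```text
t 1.6 press xyz [-525.4  391.7  210.3] F [1.  1.  0.1]
turn deg [ 0.03 -0.    0.07] then shift mm [[-158.6, -391.7, 129.1], [-113.7, -391.7, 240.3]]
```

play_rows:
  commands:
    - [-18,-45,15,0,0,0]
    - [-18,-45,15,0,0,0]
    - [-18,-45,15,0,0,0]
    - [-18,-45,15,0,0,0]
    - [-18,-45,15,0,0,0]
    - [-18,-45,15,0,0,0]
    - [-18,-45,15,0,0,0]
    - [-15,-40,12,0,0,0]

```text
time_s: 2.4
tcp_pos: [0.4306, 0.0187, 0.1561]
eef_rot: [3.142, 0.386, 2.957]
ft_force: [1.1, 0.8, 0.7]
gripper_width: -0.005
gripper_force: 0.0
```

play_rows:
  commands:
    - [-13,-30,10,0,0,0]
    - [0,0,0,0,0,0]

```text
time_s: 2.6
tcp_pos: [0.4407, -0.0156, 0.1514]
eef_rot: [-3.141, 0.385, 2.951]
ft_force: [0.6, -0.5, 0.3]
gripper_width: -0.001
gripper_force: 0.0
```

```bash
python3 - <<'E'
from h import *
go([[-.33,0,.15],[-.33,0,.03]])
s=env.get_state(); im=imaging.capture("wrist"); cv2.imwrite("pics/w1.png",im)
print({k:np.round(v,4).tolist() for k,v in imaging.camera_model("wrist").items()})
for t in("push_plate","window","lever_pad"): print(t,[(np.round(d["uv"],1).tolist(),round(d["p"],2)) for d in imaging.mark_of("wrist",t)[:3]])
E
```

```text
t 2.6 press xyz [-336.2    8.6  151.4] F [ 0.6 -0.5  0.3]
turn deg [-0.18  0.03 -0.35] then shift mm [[-5.3, -8.6, 3.6], [39.7, -8.6, 114.8]]
{'mtx': [[325.1923, 0.0, 280.2057], [0.0, 325.1923, 205.4527], [0.0, 0.0, 1.0]], 'T_tool_cam': [[0.0001, -0.9554, -0.2952, 0.0747], [1.0, 0.0001, 0.0, -0.0003], [-0.0, -0.2952, 0.9554, -0.1417], [0.0, 0.0, 0.0, 1.0]]}
push_plate [([273.7, 220.9], 0.94)]
window []
lever_pad []
```

View pics/w1.png

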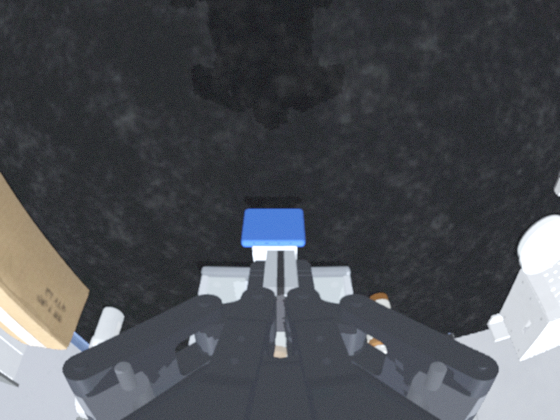

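```bash
cat >> h.py <<'E'
def wray(uv,s):
    m=imaging.camera_model("wrist"); K=m["mtx"]; d=np.array(uv)-K[:2,2]; r=np.hypot(*d); a=r/K[0,0]
    v=np.array([*(np.sin(a)*d/max(r,1e-9)),np.cos(a)]); T=m["T_tool_cam"]; Rc=R.from_euler("xyz",s["eef_rot"])
    return s["tcp_pos"]+Rc.apply(T[:3,3]), Rc.apply(T[:3,:3]@v)
def onz(uv,z,s):
    o,d=wray(uv,s); q=o+d*(z-o[2])/d[2]; return np.round(1e3*Rp.inv().apply(q-[p[0],p[1],0]),1)
E
python3 - <<'E'
from h import *
s=env.get_state()
print(onz((273.7,220.9),.036,s),onz((242,245),.059,s),onz((305,245),.059,s),onz((246,210),.013,s), onz((202,268),.153,s),onz((351,268),.153,s))
go([-.29,0,.03])
E
```

```text
[-264.2    7.4   36. ] [-256.5  -19.9   59. ] [-256.7   34.8   59. ] [-257.8  -19.9   13. ] [-337.4  -25.6  153. ] [-337.6   48.2  153. ]
t 2.8 press xyz [-337.8   13.4  151.1] F [-0.7  0.7 -0.4]
turn deg [ 0.04 -0.03  0.04] then shift mm [[1.0, -13.4, 130.2]]
```

play_rows:
  commands:
    - [0,-5,15,0,0,0]
    - [0,-5,30,0,0,0]
    - [0,0,30,0,0,0]
    - [0,0,30,0,0,0]
    - [0,0,20,0,0,0]
    - [0,0,5,0,0,0]
    - [0,0,0,0,0,0]
    - [0,0,0,0,0,0]

```text
time_s: 3.6
tcp_pos: [0.4868, -0.0293, 0.0316]
eef_rot: [3.142, 0.385, 2.96]
ft_force: [0.8, -0.5, -0.3]
gripper_width: 0.0
gripper_force: 0.0
```

```bash
python3 - <<'E'
from h import *
s=env.get_state(); im=imaging.capture("wrist"); cv2.imwrite("pics/w2.png",im)
r=imaging.mark_of("wrist","push_plate")
if r: print(r[0]["uv"],onz(r[0]["uv"],.036,s))
go([[-.219,.003,.03],[-.214,.003,.03]])
E
```

```text
t 3.7 press xyz [-288.     3.    32.1] F [ 0.2 -0.   0.2]
turn deg [0.02 0.13 0.05] then shift mm [[-63.2, -0.0, 27.8], [-67.8, -0.0, 29.7]]
```

View pics/w2.png

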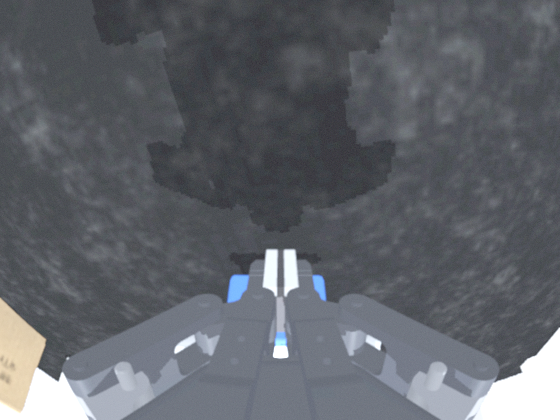

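play_rows:
  commands:
    - [-5,0,2,0,0,0]
    - [-7.5,0,3,0,0,0]
    - [-10,0,4,0,0,0]
    - [-10,0,4,0,0,0]
    - [-10,0,4,0,0,0]
    - [-7.5,0,3,0,0,0]
    - [-5,0,2,0,0,0]
    - [0,0,0,0,0,0]

```text
time_s: 4.5
tcp_pos: [0.5453, -0.0412, 0.0307]
eef_rot: [3.142, 0.384, 2.958]
ft_force: [-0.1, -0.2, -0.3]
gripper_width: 0.004
gripper_force: 0.0
```

play_rows:
  commands:
    - [-1.9,0,0.8,0,0,0]
    - [0,0,0,0,0,0]
    - [0,0,0,0,0,0]

```text
time_s: 4.8
tcp_pos: [0.5464, -0.0413, 0.0307]
eef_rot: [3.142, 0.384, 2.958]
ft_force: [-0.2, 0.3, -0.8]
gripper_width: -0.001
gripper_force: 0.3
```

```bash
python3 -c "
from h import *
go([[-.219,.003,.03],[-.214,.003,.03]])"
```

```text
t 4.8 press xyz [-227.7    2.7   30.7] F [-0.2  0.3 -0.8]
turn deg [ 0.01 -0.02  0.  ] then shift mm [[-7.8, 0.3, 3.9], [-12.4, 0.3, 5.8]]
```

play_rows:
  commands:
    - [-1.9,0,0.7,0,0,0]
    - [-1.9,0,0.7,0,0,0]
    - [-1.9,0,0.7,0,0,0]

```text
time_s: 5.1
tcp_pos: [0.5522, -0.0424, 0.0306]
eef_rot: [3.141, 0.383, 2.958]
ft_force: [-2.1, -0.7, -0.1]
gripper_width: -0.001
gripper_force: 1.3
```

play_rows:
  commands:
    - [-1.9,0,0.7,0,0,0]
    - [-1.9,0,0.7,0,0,0]

```text
time_s: 5.3
tcp_pos: [0.5555, -0.043, 0.0303]
eef_rot: [3.141, 0.381, 2.958]
ft_force: [-13.9, 1.6, 9.2]
gripper_width: 0.001
gripper_force: 6.9
```

play_rows:
  commands:
    - [-1.9,0,0.7,0,0,0]

```text
time_s: 5.4
tcp_pos: [0.5558, -0.043, 0.0299]
eef_rot: [-3.142, 0.377, 2.958]
ft_force: [-30.6, 2.3, 26.5]
gripper_width: -0.0
gripper_force: 15.4
```

play_rows:
  commands:
    - [5,0,-2,0,0,0]
    - [15,0,-6,0,0,0]
    - [20,0,-8,0,0,0]
    - [0,0,-20,0,0,0]
    - [0,0,-40,0,0,0]
    - [0,0,-40,0,0,0]
    - [0,0,-30,0,0,0]
    - [0,0,-20,0,0,0]

```text
time_s: 6.2
tcp_pos: [0.4623, -0.0258, 0.1739]
eef_rot: [-3.141, 0.39, 2.958]
ft_force: [1.1, -0.0, -0.9]
gripper_width: -0.005
gripper_force: 0.0
```

play_rows:
  commands:
    - [0,0,0,0,0,0]
    - [0,0,0,0,0,0]

```text
time_s: 6.4
tcp_pos: [0.4617, -0.0257, 0.1708]
eef_rot: [-3.141, 0.386, 2.958]
ft_force: [0.5, -0.7, -1.0]
gripper_width: 0.003
gripper_force: 0.0
```

```bash
python3 - <<'E'
from h import *
s=env.get_state(); im=imaging.capture("wrist")
r=imaging.mark_of("wrist","push_plate")
if r: print("plate",r[0]["uv"],onz(r[0]["uv"],.036,s))
a=imaging.capture("top")
for t in("push_plate","window","lever_pad"): print(t,[(np.round(d["uv"],1).tolist(),round(d["p"],2)) for d in imaging.mark_of("top",t)[:2]])
print(proj("top",world(p,[[-.209,0,.036],[xw,0,winz(xw)],[xw,0,winz(xw)-.012]])), winz(xw))
w=winz(xw); go([[xw-.08,.0,w+.13],[xw+.01,0,w+.06],[xw+.01,0,w-.008],[xw+.01,0,w-.032]])
E
```

```text
plate [280.6, 229.1] [-210.8    2.7   36. ]
push_plate [([275.2, 228.7], 0.6)]
window [([278.9, 186.6], 0.9)]
lever_pad [([281.3, 188.8], 0.73)]
[[275.13973663 229.53351494]
 [280.5320456  188.98978978]
 [280.5192119  189.71472042]] 0.17631231323068855
t 6.7 press xyz [-315.     2.6  168.7] F [-0.9 -0.4  0. ]
turn deg [ 0.01 -0.15 -0.  ] then shift mm [[-183.9, -2.6, -74.1], [-241.1, -2.6, 24.5], [-215.6, -2.6, 87.6], [-206.7, -2.6, 109.8]]
```

play_rows:
  commands:
    - [-15,0,-6,0,0,0]
    - [-30,0,-12,0,0,0]
    - [-37,0,-15,0,0,0]
    - [-37,0,-15,0,0,0]
    - [-35,0,-14,0,0,0]
    - [-20,0,-8,0,0,0]
    - [-10,0,-4,0,0,0]
    - [0,0,0,0,0,0]

```text
time_s: 7.5
tcp_pos: [0.6021, -0.0518, 0.3076]
eef_rot: [3.142, 0.384, 2.958]
ft_force: [0.3, -0.8, -0.6]
gripper_width: 0.003
gripper_force: 0.0
```

play_rows:
  commands:
    - [0,0,0,0,0,0]
    - [0,0,0,0,0,0]

```text
time_s: 7.7
tcp_pos: [0.6001, -0.0512, 0.3057]
eef_rot: [3.141, 0.381, 2.958]
ft_force: [-0.8, 0.2, -1.3]
gripper_width: -0.001
gripper_force: 0.0
```

```bash
python3 - <<'E'
from h import *
s=env.get_state(); im=imaging.capture("wrist"); cv2.imwrite("pics/w3.png",im)
w=winz(xw)
for t,z in(("window",w),("lever_pad",w-.012)):
  for d in imaging.mark_of("wrist",t)[:2]: print(t,d["uv"],d["p"],onz(d["uv"],z,s))
go([[xw+.01,0,w+.06],[xw+.01,0,w-.008],[xw+.01,0,w-.032]])
E
```

```text
lever_pad [276.8, 211.8] 0.94 [-88.5  -0.8 164.3]
t 7.85 press xyz [-172.4    2.7  306.8] F [ 0.8 -0.1 -0.7]
turn deg [ 0.01 -0.08  0.01] then shift mm [[-57.2, -2.7, 99.1], [-31.7, -2.7, 162.1], [-22.7, -2.7, 184.4]]
```

View pics/w3.png

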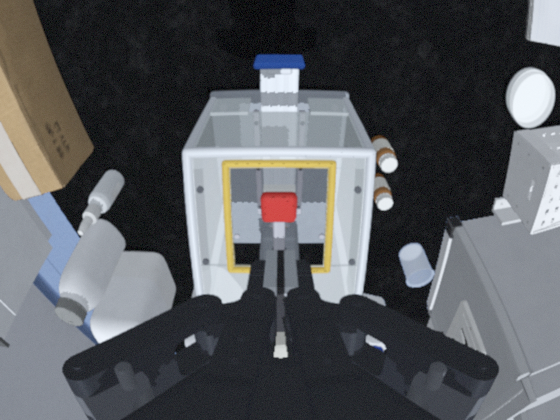

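play_rows:
  commands:
    - [-7,0,10,0,0,0]
    - [-12,-1,20,0,0,0]
    - [-14,-1,25,0,0,0]
    - [-12,0,22,0,0,0]
    - [-8,0,15,0,0,0]
    - [-4,0,7,0,0,0]
    - [0,0,0,0,0,0]
    - [0,0,0,0,0,0]

```text
time_s: 8.65
tcp_pos: [0.6894, -0.07, 0.2373]
eef_rot: [3.142, 0.384, 2.958]
ft_force: [0.5, -0.4, -0.4]
gripper_width: -0.0
gripper_force: 0.0
```

```bash
python3 - <<'E'
from h import *
s=env.get_state(); im=imaging.capture("wrist"); cv2.imwrite("pics/w4.png",im)
w=winz(xw)
for d in imaging.mark_of("wrist","lever_pad")[:2]: print(d["uv"],d["p"],onz(d["uv"],w-.012,s))
go([[xw+.012,0.001,w],[xw+.012,.001,w-.008],[xw+.012,.001,w-.032]])
im=imaging.capture("scene"); cv2.imwrite("pics/s4.png",cv2.resize(im[150:290,170:350],None,fx=4,fy=4))
E
```

```text
[281.2, 169.3] 0.95 [-90.5   1.1 164.3]
t 8.75 press xyz [-81.7   0.7 238.2] F [0.  0.1 0.1]
turn deg [0.01 0.07 0.01] then shift mm [[21.9, 0.3, 57.9], [24.9, 0.3, 65.4], [33.9, 0.3, 87.6]]
```

View pics/w4.png

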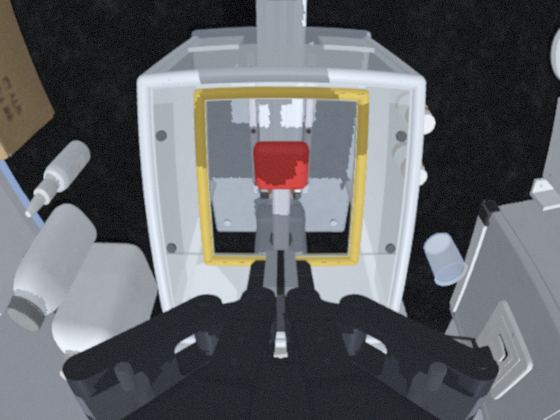

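View pics/s4.png

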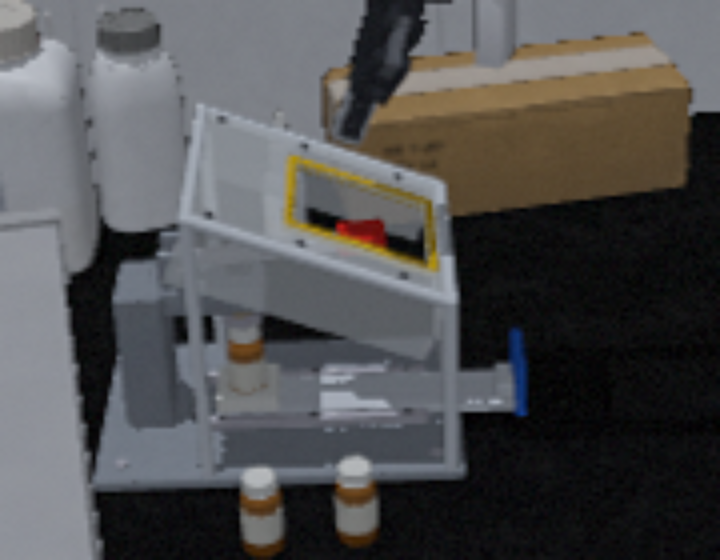

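play_rows:
  commands:
    - [2,0,5,0,0,0]
    - [4,0,10,0,0,0]
    - [5,0,12,0,0,0]
    - [5,0,12,0,0,0]
    - [4,0,10,0,0,0]
    - [2,0,5,0,0,0]
    - [0,0,0,0,0,0]
    - [0,0,0,0,0,0]

```text
time_s: 9.6
tcp_pos: [0.6895, -0.0701, 0.179]
eef_rot: [3.142, 0.384, 2.958]
ft_force: [0.8, 0.0, -0.8]
gripper_width: 0.002
gripper_force: 0.0
```

play_rows:
  commands:
    - [1.5,0,3.7,0,0,0]
    - [1.5,0,3.7,0,0,0]
    - [1.5,0,3.7,0,0,0]

```text
time_s: 9.9
tcp_pos: [0.6894, -0.07, 0.1669]
eef_rot: [3.142, 0.384, 2.958]
ft_force: [-0.4, 0.3, 0.7]
gripper_width: 0.005
gripper_force: 0.9
```

play_rows:
  commands:
    - [1.1,0,2.8,0,0,0]
    - [1.1,0,2.8,0,0,0]
    - [1.1,0,2.8,0,0,0]

```text
time_s: 10.2
tcp_pos: [0.6894, -0.07, 0.1579]
eef_rot: [3.142, 0.384, 2.958]
ft_force: [-1.6, 0.1, 2.8]
gripper_width: -0.002
gripper_force: 1.4
```

play_rows:
  commands:
    - [1.1,0,2.8,0,0,0]
    - [1.1,0,2.8,0,0,0]
    - [0.8,0,1.9,0,0,0]

```text
time_s: 10.5
tcp_pos: [0.6892, -0.0699, 0.1505]
eef_rot: [-3.142, 0.384, 2.958]
ft_force: [-9.1, 0.8, 10.4]
gripper_width: -0.0
gripper_force: 5.1
```

play_rows:
  commands:
    - [0.8,0,1.9,0,0,0]
    - [0.8,0,1.9,0,0,0]

```text
time_s: 10.7
tcp_pos: [0.6892, -0.0699, 0.1466]
eef_rot: [-3.142, 0.384, 2.958]
ft_force: [-8.6, 2.1, 10.3]
gripper_width: -0.001
gripper_force: 5.3
```

play_rows:
  commands:
    - [0.8,0,1.9,0,0,0]
    - [0,0,0,0,0,0]

```text
time_s: 10.9
tcp_pos: [0.6892, -0.07, 0.1446]
eef_rot: [-3.141, 0.384, 2.958]
ft_force: [-9.1, 1.7, 11.1]
gripper_width: -0.001
gripper_force: 5.7
```

play_rows:
  commands:
    - [0.8,0,1.9,0,0,0]
    - [0,0,0,0,0,0]

```text
time_s: 11.1
tcp_pos: [0.6895, -0.07, 0.1438]
eef_rot: [-3.141, 0.385, 2.958]
ft_force: [-13.0, 2.1, 15.8]
gripper_width: -0.002
gripper_force: 8.6
```

play_rows:
  commands:
    - [0.6,0,1.4,0,0,0]
    - [0,0,0,0,0,0]

```text
time_s: 11.3
tcp_pos: [0.6896, -0.07, 0.1434]
eef_rot: [-3.141, 0.385, 2.958]
ft_force: [-19.4, 1.7, 23.0]
gripper_width: 0.004
gripper_force: 12.1
```

play_rows:
  commands:
    - [-2,0,-5,0,0,0]
    - [-4,0,-10,0,0,0]
    - [-4,0,-10,0,0,0]
    - [-5,0,-12,0,0,0]
    - [-8,0,-20,0,0,0]
    - [-8,0,-20,0,0,0]
    - [-8,0,-20,0,0,0]
    - [-4,0,-10,0,0,0]

```text
time_s: 12.1
tcp_pos: [0.6898, -0.0701, 0.2582]
eef_rot: [-3.142, 0.387, 2.958]
ft_force: [0.6, 0.2, 0.9]
gripper_width: -0.004
gripper_force: 0.0
```

play_rows:
  commands:
    - [0,0,-20,0,0,0]
    - [0,0,-20,0,0,0]
    - [0,0,0,0,0,0]
    - [0,0,0,0,0,0]

```text
time_s: 12.5
tcp_pos: [0.6743, -0.0672, 0.292]
eef_rot: [3.142, 0.384, 2.958]
ft_force: [-0.2, -1.0, 0.0]
gripper_width: -0.003
gripper_force: 0.0
```

```bash
python3 - <<'E'
from h import *
s=env.get_state(); imaging.capture("wrist"); w=winz(xw)
for d in imaging.mark_of("wrist","lever_pad")[:1]: print(d["uv"],d["p"],onz(d["uv"],w-.012,s))
for d in imaging.mark_of("wrist","push_plate")[:1]: print(d["uv"],d["p"],onz(d["uv"],.036,s))
go([0,0,.3])
im=imaging.capture("scene"); cv2.imwrite("pics/s5.png",cv2.resize(im[150:290,170:350],None,fx=4,fy=4))
E
```

```text
[282.4, 146.3] 0.6 [-92.8   2.2 164.3]
t 12.65 press xyz [-97.7   0.6 290.2] F [ 0.3  0.1 -0.1]
turn deg [ 0.01 -0.18 -0.  ] then shift mm [[-94.3, -0.6, 27.5]]
```

View pics/s5.png

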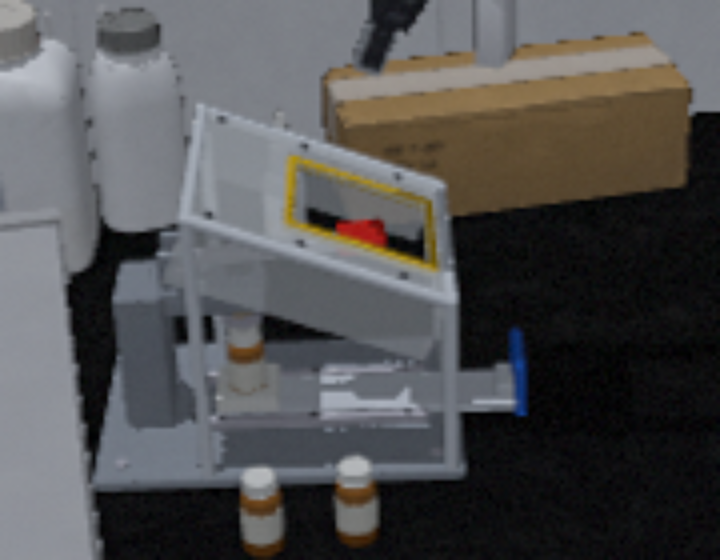

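The picture shows the lever pad back up at about (362,232) in the crop, the plate still home at (518,370) and the vial upright at (245,360). The arm is clear of everything, so I'm handing the job in.

```bash
python3 -c "
from h import *
print(workorder.finish_job())"
```

```text
the job is handed in; nothing more can be done
None
```

I pushed the shuttle home, pressed the lever to its stop and let it come back up, then handed the job in at about 12.7 s. No verdict came back, and I inferred the cap's seating from the lever reaching its stop rather than measuring it.

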